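# Free a seized plug gauge from a lever's bore and put it away

## Robot

A 7-joint arm with a two-finger parallel gripper is mounted at the origin on the work surface. World frame = base frame: x ahead of the robot, y to its left, z up, the work surface at z = 0. Lengths are in m, angles in rad, forces in N, time in s.
With the tool pointing down it reaches from about 0.425 to 0.875 m from the base axis. Payload 4.7 kg.
Tool frame: the origin (TCP) lies at the very end of the fingers, on their centre line; the grasp point (between the pads) lies 19 mm behind it; z points along the fingers, y is the line along which they close (so a half turn about z gives the same grasp; the last joint's range is limited). The gripper opens to 87 mm and grips with 3 to 60 N. Pads are 19 mm wide; open, the fingers measure 117 mm over their backs; the gripper's body (75 mm by 190 mm) begins 51 mm behind the grasp point.
Start: joints at [-1.317, 0.321, -0.07, 1.45, 0.023, 1.371, -0.057], TCP at [0.154, 0.631, 0.223] pointing down, gripper open.
Joint ranges: [-2.86, 2.86], [-0.3, 2.09], [-1.38, 1.24], [0.06, 2.45], [-1.56, 4.7], [0.09, 2.05], [-2.69, 2.69]. Speed limits (rad/s): [2.57, 2.57, 3.14, 3.14, 3.14, 3.14, 3.14].

## Interface

Orientations are given as a rotation vector (axis times angle).
In Python, from bench import ctrl gives the robot as it stands.
- The arm moves only by the tool jog_arm, never from a script. Its argument "commands" is a list of rows, each a list of 7 numbers: the opening, from 0 (shut) to 1 (fully open), then the shift along the world's x, y, z scaled (see below), then the turn, a rotation vector about the world's x, y, z scaled (see below). A call has exactly 5 rows; each row is the pose to reach, as a shift and turn from the pose commanded when the call began; what a row does not reach only later rows make up. The controller multiplies each number of a shift by 0.5 m and each number of a turn by 30 degrees. A row lasts 1/12 s, in which the tool goes at most 41.7 mm and 7.16 degrees, less where a joint would pass 70% of its speed; a pose out of reach is approached as far as the arm can. A call with a number of a shift or a turn outside -1 to 1 is refused whole. A call with a gripper value outside its range is refused whole. The fingers move at their own pace and stop on an object; "grip_force" is the grip in N (left out, the last holds). Time passes only in rows, so rows that repeat a pose let the fingers close, or fill a call up. It gives the time, the measured TCP pose, the force, the opening and the grip force at its end, in the units of the state.
- ctrl.get_state(): the state, without advancing time (a new reading comes with each control period).
- ctrl.get_image(name): name is "scene" or "top"; returns a dict with "frame" (480x640x3 uint8, red, green, blue), "vfov" (degrees; the focal length in pixels is half the picture's height over the tangent of half this angle, whatever the lens; pixels are square), "cx", "cy" (the principal point, pixels), "camera_from_world" (4x4, takes a point from world to camera coordinates). Camera axes: x right, y down, z forward; pixel columns grow to the right and rows downward; lengths in m; the calibration is good to about 2 mm. A picture is of the moment at which its call begins. There is no depth.
- ctrl.close_job(): hands the job in; it is judged then, once.
The state is a dict: "time": time; "joint_positions": joint angles; "qd": joint speeds; "joint_torque": joint torques, N m; "position": TCP position; "tool_rot": TCP orientation; "ft_force": force on the tool from outside, world axes, zero at the start; "torque": the same for the moment, N m; "grip_width": opening from 0.0 (shut) to 1.0 (fully open); "grip_force": force on a finger pad.
Only numpy, scipy, OpenCV 4.12 (cv2) and the standard library are available. Lean on these libraries where they do the work, as an engineer would, in place of code of your own. Each camera call takes 0.05 s, during which the arm holds its last target. There are 200 camera calls.

## Task

The green-handled plug gauge has seized in the bore of the lever clamped in the nest: work it loose by twisting it back and forth, a good 20 degrees each way, while pulling upwards, easily enough that the nest plate stays down on its dowels. Then stand it upright in its own green-floored place in the wooden gauge tray and let go, without disturbing the other gauges or anything else that stands or lies loose on the nest and the bench.

Things in the scene. Friction and masses are not known exactly. Their poses are not given: they have to be found in the camera images.
- go_gauge_mid (a point): centre of the green-handled plug gauge, 79 mm tall, 150 g, z up its axis. From the foot: ground steel plug 22 mm in diameter and 32 mm long (foot 39.5 mm below this point); collar 30 mm in diameter, 5 mm high; green handle. It starts standing in the bore with its collar down on the hub and its x axis within 5 degrees of the bore's x axis; it is clear of the hub once raised 34 mm
- go_gauge_handle (a point): middle of the same gauge's green handle, 18.5 mm above its centre: 42 mm high, two flats, 16 mm thick along its y axis (grip it so), 30 mm wide along x. The seized fit holds for the first 12 to 16 mm of lift: straight up it takes 45 to 70 N, to turn it 0.5 to 0.8 N m; as it turns less friction is left along the axis, so it rises 2 to 3 mm for each 40 degree swing with 12 to 20 N of pull
- bore (a point): centre of the bore's mouth on top of the lever's dark cast hub (44 mm in diameter, top 71 mm above the bench); z up, x along the lever's arm. Lever and clamp sit on a bare metal nest plate 220 x 130 x 25 mm on a dark steel sub-plate 240 x 150 x 12 mm, both centred 45 mm from here along x. The red-handled toggle clamp lies from x = 62 to 215 mm, within 22 mm in y, up to 85 mm above the bench
- sensor (a point): top of a thin steel sensor bracket (20 mm wide along the bore's x, 3 mm thick) on the nest plate, 56 mm from the bore's axis on its +y side, reaching 100 mm above the bench, so up beside the lower handle: fingers opened wide there would strike it, 50 mm between the fingers is safe
- nest (a joint): how far the nest plate, with lever and clamp (about 3 kg, held down only by its weight of 29 to 33 N, kept from sliding and turning by two dowels), is lifted off the sub-plate, in m: 0 is down, 0.012 the most
- tray: wooden gauge tray, fixed, 204 x 72 mm and 34 mm high, origin at the centre of its underside, long side along its x axis; three square places of 60 mm (centres at x = -66, 0, 66 mm), floor 6 mm above the bench, walls 6 mm thick. Two places hold the red and the yellow gauge, one is empty
- green_place (a point): centre of the green floor (6 mm above the bench) of the tray's empty place, where the green gauge belongs
- red_gauge_mid (a point): centre of the red-handled gauge, same form and size as the green one, standing in the tray; leave alone
- yellow_gauge_mid (a point): centre of the yellow-handled gauge, same form and size, standing in the tray; leave alone
- black_hub: small loose black plastic hub, 24 mm in diameter, 14 mm high, standing on the nest plate 43 mm to the side of the lever's centre line; origin under its centre; leave alone
- spare_lever: loose cast lever like the clamped one, lying on the bench close along one side of the nest: hub 44 mm wide, 34 mm tall, 136 mm long in all along x, origin under it 40 mm from the hub's axis towards the small end; leave alone
- oil_bottle: standing yellow oil bottle, 44 mm in diameter, 105 mm tall, beside one long side of the tray, close to it; origin under its centre; leave alone
- dial_stand: dial indicator on a blue magnetic stand, fixed, between robot and work: base 50 x 42 mm, 48 mm high, column up to 170 mm; the dial hangs 65 mm out along -x at 118 mm; origin under the column
- driver: blue electric screwdriver lying on the bench at the right, 220 mm long along x, 42 mm high; leave alone
- scriber: orange-handled screwdriver lying on the bench at the left, 160 mm long along x, 26 mm high; leave alone

How it is judged:
On the way, in this order (a step that is already met when the one before it is completed fails the run):
1. the gauge, still tight in the bore, has been turned at least 11 degrees out of line with the lever, either way (angle between the x axis of go_gauge_mid and the x axis of bore, either way round above 0.2 rad and z of go_gauge_mid in the frame of bore below 0.0195 m).
2. still tight in the bore, it has been turned back to within 6 degrees of the lever's line or through it (angle between the x axis of go_gauge_mid and the x axis of bore, either way round below 0.1 rad and z of go_gauge_mid in the frame of bore below 0.0195 m).
3. the gauge is out of the bore, clear above the hub (z of go_gauge_mid in the frame of bore above 0.045 m), for 0.1 s.
At the end, for the whole second after the job is handed in: the green gauge stands upright (within 7 degrees) on the green floor of its tray place, its axis within 22 mm of the centre, at rest and released; the nest plate is down (under 1.5 mm); the red and yellow gauges still stand and no other thing has moved 20 mm (horizontal distance between go_gauge_mid and green_place below 0.022 m and angle between each of go_gauge_mid, red_gauge_mid, yellow_gauge_mid's own z axis and vertical below 0.12 rad and z of go_gauge_mid in the frame of green_place between 0.036 and 0.043 m and linear speed of go_gauge below 0.02 m/s and value of joint nest below 0.0015 m and distance of each of red_gauge_mid, yellow_gauge_mid, black_hub, spare_lever, oil_bottle, driver, scriber from where it was at the start of the episode below 0.02 m); the robot touches nothing.
It fails at once if the nest plate was lifted more than 3 mm off its sub-plate (value of joint nest above 0.003 m).
It fails at once if another gauge or a loose bystander was shifted 20 mm or more (distance of any of red_gauge_mid, yellow_gauge_mid, black_hub, spare_lever, oil_bottle, driver, scriber from where it was at the start of the episode above 0.02 m).
It also fails if it takes over 61 s, if anything falls off the work surface, if the arm or the gripper's body presses on something with over 40 N, if the wrist force passes 120 N, or if a joint passes its speed limit or range.

## Working session

There is one attempt and no reset: what is moved stays moved. The work goes in short steps, Python scripts to look and compute and a tool call to move; the robot and the scene stay as the last step left them, time stands still between calls to the robot, and variables do not carry over. Pictures are saved under pics/ and viewed, at most 11 in all, crops included, and the job is handed in when it is done.

Besides the shell and the picture viewer there is one more tool, called after "Request:" as name([rows], argument=value, ...), one row to a line, values as JSON. jog_arm: Moves the arm, as the interface text tells. Shifts and turns lie within -1 to 1; 1 stands for 0.5 m of shift or 30 degrees of turn. Its arguments: {"type":"object","properties":{"commands":{"type":"array","items":{"type":"array","items":{"type":"number","minimum":-1,"maximum":1}}},"grip_force":{"type":"number"}},"required":["commands"]}

```bash
mkdir -p pics; cat > h.py <<'E'
from bench import ctrl
import numpy as np, cv2
def snap(name,fn):
    d=ctrl.get_image(name); cv2.imwrite(f'pics/{fn}.png',d['frame'][:,:,::-1]); np.savez(f'pics/{fn}.npz',**d); return d
def ld(fn): return dict(np.load(f'pics/{fn}.npz'))
def fpx(d): return 240/np.tan(np.radians(float(d['vfov']))/2)
def proj(d,P):
    c=d['camera_from_world']@np.append(P,1); f=fpx(d); return np.array([d['cx']+f*c[0]/c[2],d['cy']+f*c[1]/c[2]])
def onz(d,uv,z):
    f=fpx(d);T=np.linalg.inv(d['camera_from_world'])
    r=T[:3,:3]@np.array([(uv[0]-d['cx'])/f,(uv[1]-d['cy'])/f,1]);o=T[:3,3]
    return o+r*(z-o[2])/r[2]
E
python3 - <<'E'
from h import *
for n in('scene','top'):
    d=snap(n,n+'0');print(n,d['vfov'],np.linalg.inv(d['camera_from_world']).round(3))
s=ctrl.get_state()
for k in s:print(k,np.round(s[k],3))
E
```

```text
scene 55.96552514886918 [[ 0.541  0.604 -0.586  1.196]
 [ 0.841 -0.376  0.389 -0.452]
 [ 0.015 -0.703 -0.711  0.942]
 [ 0.     0.     0.     1.   ]]
top 53.79308953720581 [[ 9.000e-03 -9.940e-01  1.090e-01  4.030e-01]
 [-1.000e+00 -9.000e-03 -0.000e+00  3.000e-03]
 [ 1.000e-03 -1.090e-01 -9.940e-01  1.299e+00]
 [ 0.000e+00  0.000e+00  0.000e+00  1.000e+00]]
time 0.1
joint_positions [-1.317  0.322 -0.07   1.452  0.023  1.371 -0.057]
qd [ 0.    -0.004 -0.001 -0.003 -0.     0.001 -0.003]
joint_torque [-1.0000e-03 -4.9257e+01 -4.0600e-01 -3.1340e+01 -6.4000e-02  3.9000e-02
  0.0000e+00]
position [0.154 0.631 0.222]
tool_rot [-3.760e-01 -3.119e+00  3.000e-03]
ft_force [0.197 0.048 0.374]
torque [ 0.002 -0.002  0.016]
grip_force 0.0
grip_width 0.996
```

View pics/scene0.png

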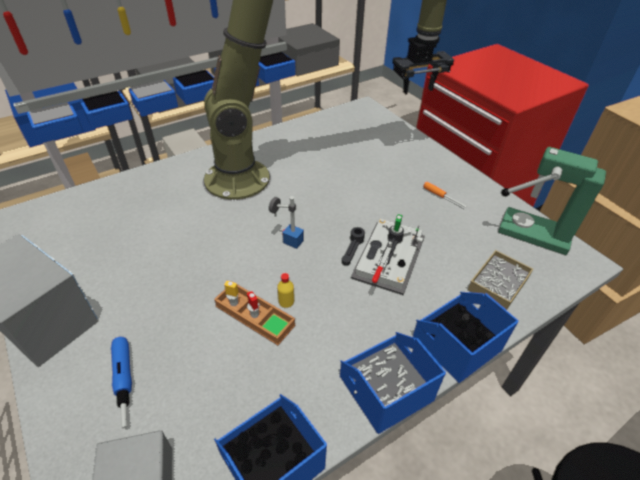

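View pics/top0.png

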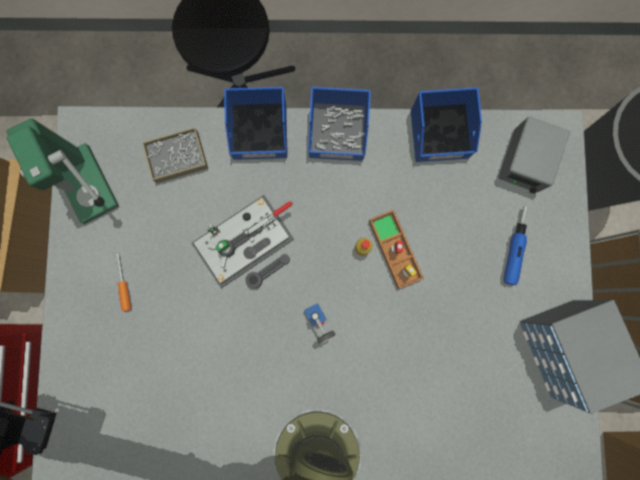

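```bash
python3 - <<'E'
from h import *
a=cv2.imread('pics/top0.png')[190:295,185:305];b=cv2.imread('pics/scene0.png')[205:300,335:435]
cv2.imwrite('pics/a.png',cv2.resize(a,None,fx=5,fy=5,interpolation=cv2.INTER_CUBIC))
cv2.imwrite('pics/b.png',cv2.resize(b,None,fx=6,fy=6,interpolation=cv2.INTER_CUBIC))
# green masks etc
for n in('top','scene'):
    d=ld(n+'0');h=cv2.cvtColor(d['frame'],cv2.COLOR_RGB2HSV)
    m=cv2.inRange(h,(45,110,50),(80,255,255));k,_,st,c=cv2.connectedComponentsWithStats(m)
    for i in range(1,k):
        if st[i][4]>15: print(n,st[i],c[i].round(1),onz(d,c[i],.006).round(3),onz(d,c[i],.1).round(3))
E
```

```text
top [374 216  24  23 339] [385.5 226.9] [ 0.607 -0.187  0.006] [ 0.592 -0.173  0.1  ]
top [222 241   6   6  22] [224.5 243.1] [0.558 0.257 0.006] [0.547 0.238 0.1  ]
scene [395 219   6  12  49] [397.2 223.9] [0.474 0.315 0.006] [0.546 0.238 0.1  ]
scene [263 315  24  20 281] [274.7 324.4] [ 0.599 -0.181  0.006] [ 0.659 -0.208  0.1  ]
```

View pics/a.png

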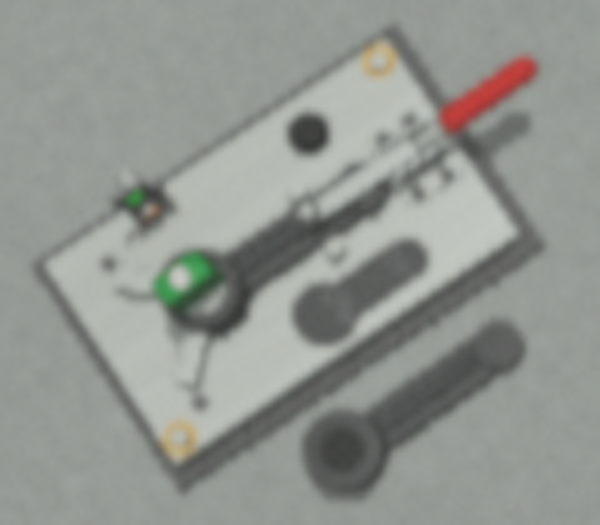

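View pics/b.png

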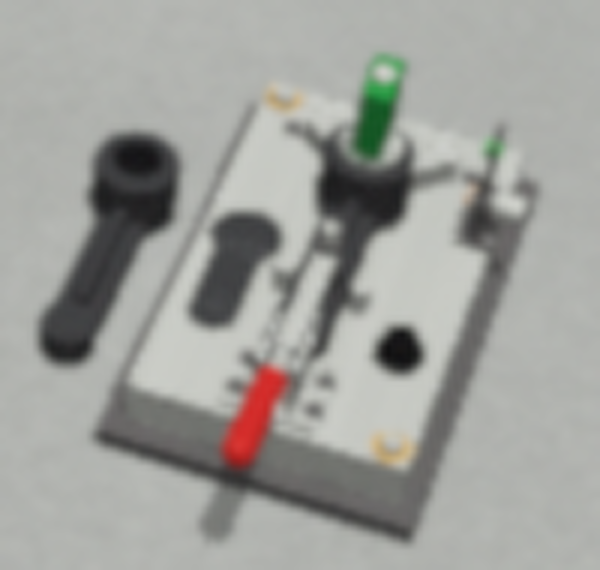

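```bash
python3 - <<'E'
from h import *
d=ld('top0');c=lambda x,y:(185+(x+.5)/5-.5,190+(y+.5)/5-.5)
P=[onz(d,c(*p),.037) for p in[(40,265),(393,32),(521,237),(178,465)]]
for p in P:print(p.round(4))
e=[P[1]-P[0],P[2]-P[3]]
for v in e:print(np.linalg.norm(v),np.degrees(np.arctan2(v[1],v[0])))
for v in [P[3]-P[0],P[2]-P[1]]:print(np.linalg.norm(v),np.degrees(np.arctan2(v[1],v[0])))
cen=sum(P)/4
a=e[0]+e[1];a/=np.linalg.norm(a);print('cen',cen,'bore',cen-.045*a)
dw=onz(d,c(378,60),.037)-onz(d,c(180,440),.037);print('dowel mid',(onz(d,c(378,60),.037)+onz(d,c(180,440),.037))/2)
print('hub px',onz(d,c(207,290),.071),'top white',onz(d,c(182,276),.118),'wht scene',)
s=ld('scene0');cs=lambda x,y:(335+(x+.5)/6-.5,205+(y+.5)/6-.5)
print(onz(s,cs(385,72),.118),'collar',onz(s,cs(366,155),.076),onz(s,cs(366,165),.071))
print('sensor',onz(s,cs(497,135),.1),onz(d,c(125,180),.1))
# tray: green floor quad
for n in('top','scene'):
    q=ld(n+'0');h=cv2.cvtColor(q['frame'],cv2.COLOR_RGB2HSV)
    m=cv2.inRange(h,(45,110,50),(80,255,255));m[:, :]=np.where(np.arange(640)[None]>(360 if n=='top' else 200),m,0)
    if n=='scene': m[:,300:]=0
    r=cv2.minAreaRect(cv2.findNonZero(m));print(n,r,[onz(q,p,.006).round(4) for p in cv2.boxPoints(r)])
b=np.hstack([cv2.resize(cv2.imread('pics/top0.png')[200:295,350:430],None,fx=5,fy=5,interpolation=2),cv2.resize(cv2.imread('pics/scene0.png')[268:348,210:300],(400,475),interpolation=2)])
cv2.imwrite('pics/c.png',b)
E
```

```text
[0.555  0.3363 0.037 ]
[0.6841 0.1494 0.037 ]
[0.5724 0.0782 0.037 ]
[0.4485 0.2589 0.037 ]
0.2271514286211436 -55.36103863587019
0.2191383228139493 -55.53996075005384
0.13169419458911855 -144.0088404223375
0.13243276016341313 -147.4842488500094
cen [0.56500611 0.20566502 0.037     ] bore [0.53948476 0.24272795 0.037     ]
dowel mid [0.56516949 0.20769078 0.037     ]
hub px [0.53852813 0.23964851 0.071     ] top white [0.54030158 0.24336814 0.118     ] wht scene
[0.53924594 0.24636581 0.118     ] collar [0.54614211 0.23679105 0.076     ] [0.54767621 0.23639928 0.071     ]
sensor [0.5855292  0.27735254 0.1       ] [0.59164937 0.27773238 0.1       ]
top ((444.573974609375, 202.17752075195312), (18.76923179626465, 146.30772399902344), 67.38013458251953) [array([ 0.6215, -0.1534,  0.006 ]), array([ 0.7846, -0.5329,  0.006 ]), array([ 0.7351, -0.5513,  0.006 ]), array([ 0.5733, -0.1731,  0.006 ])]
scene ((274.7458801269531, 324.20489501953125), (17.028905868530273, 18.053199768066406), 39.80556869506836) [array([ 0.5858, -0.2087,  0.006 ]), array([ 0.564 , -0.1642,  0.006 ]), array([ 0.6105, -0.1527,  0.006 ]), array([ 0.6307, -0.1966,  0.006 ])]
```

View pics/c.png

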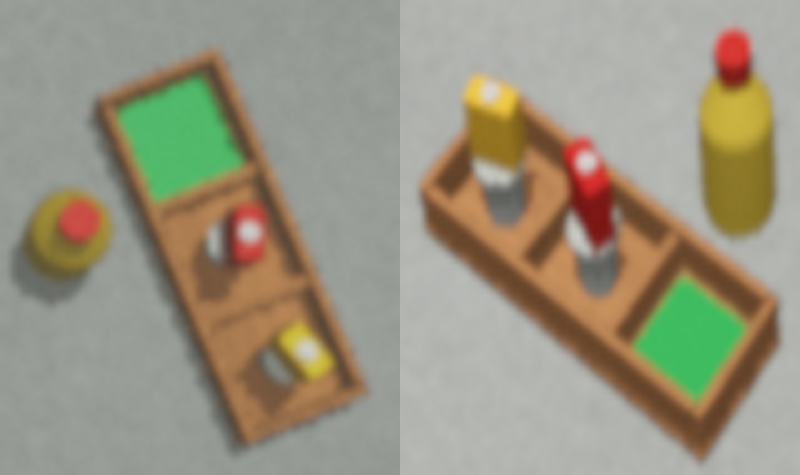

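The images place the bore at about (0.540, 0.244) with its x axis at about −55°. The sensor sits on the side towards (0.586, 0.276), and the green place is at about (0.60, −0.18). I'll approach now with the fingers half open.

Request:
jog_arm([
  [0.575,0.056,-0.056,0,0,0,-0.09],
  [0.575,0.112,-0.112,0,0,0,-0.18],
  [0.575,0.168,-0.168,0,0,0,-0.27],
  [0.575,0.224,-0.224,0,0,0,-0.36],
  [0.575,0.28,-0.28,0,0,0,-0.46],
])

```text
time: 0.52
position: [0.2953, 0.4896, 0.2221]
tool_rot: [-0.751, -3.05, 0.001]
ft_force: [0.5, 0.2, -0.2]
grip_width: 0.708
grip_force: 0.0
```

Request:
jog_arm([
  [0.575,0.056,-0.056,0,0,0,-0.09],
  [0.575,0.112,-0.112,0,0,0,-0.18],
  [0.575,0.168,-0.168,0,0,0,-0.27],
  [0.575,0.224,-0.224,0,0,0,-0.36],
  [0.575,0.28,-0.28,0,0,0,-0.46],
])

```text
time: 0.93
position: [0.4353, 0.3497, 0.2224]
tool_rot: [-1.112, -2.938, 0.0]
ft_force: [0.3, -0.6, 0.2]
grip_width: 0.577
grip_force: 0.0
```

```bash
python3 - <<'E'
from h import *
from scipy.optimize import least_squares
from scipy.spatial.transform import Rotation as R
s=ctrl.get_state();M=R.from_rotvec(s['tool_rot']).as_matrix();print(s['time'],np.round(s['position'],4),'y ang',np.degrees(np.arctan2(M[1,1],M[0,1])),'z',M[:,2].round(3),s['grip_width'],np.round(s['joint_positions'],2))
# gauge fit by hull centroid
obs={}
for n in('top','scene'):
    d=ld(n+'0');h=cv2.cvtColor(d['frame'],cv2.COLOR_RGB2HSV);m=cv2.inRange(h,(45,80,40),(85,255,255))
    k,l,st,c=cv2.connectedComponentsWithStats(m);u=(224,243) if n=='top' else (397,224)
    i=l[u[1],u[0]];hl=cv2.convexHull(cv2.findNonZero((l==i).astype(np.uint8)))
    mm=np.zeros_like(m);cv2.fillConvexPoly(mm,hl,1);q=cv2.moments(mm,True);obs[n]=(d,np.array([q['m10'],q['m01']])/q['m00'],q['m00'])
def pred(d,x,y,th):
    P=[]
    for a in(-.015,.015):
        for b in(-.008,.008):
            for z in(.076,.118):
                P.append(proj(d,[x+a*np.cos(th)-b*np.sin(th),y+a*np.sin(th)+b*np.cos(th),z]))
    q=cv2.moments(cv2.convexHull(np.float32(P)));return np.array([q['m10'],q['m01']])/q['m00'],q['m00']
th=np.radians(-55.4)
r=least_squares(lambda p:np.r_[[pred(d,*p,th)[0]-o for d,o,_ in obs.values()]].ravel(),[.54,.244],diff_step=1e-3)
print('gauge',r.x,r.fun,[(o[2],pred(o[0],*r.x,th)[1]) for o in obs.values()])
d=ld('top0');T=[onz(d,(350+(x+.5)/5-.5,200+(y+.5)/5-.5),.034) for x,y in[(105,100),(215,52),(365,390),(243,443)]]
e=(T[2]-T[1]+T[3]-T[0])/2;c=sum(T)/4;print('tray',c,np.linalg.norm(e),np.degrees(np.arctan2(e[1],e[0])),'green',c-.066*e/np.linalg.norm(e))
E
```

```text
0.9333 [0.4353 0.3497 0.2224] y ang 48.53127662882335 z [-0. -0. -1.] 0.5770521378560581 [-0.92  0.12  0.22  1.69 -0.03  1.33  0.15]
gauge [0.54143787 0.24410048] [ 0.71208991 -0.24689032  0.50489951 -1.07034678] [(81.0, 123.20007202483248), (67.0, 126.18650526087731)]
tray [ 0.54397562 -0.2101432   0.034     ] 0.1985975874260366 -157.58921929220804 green [ 0.60499093 -0.18498107  0.034     ]
```

Request:
jog_arm([
  [0.575,0.053,-0.053,0,0,0,-0.116],
  [0.575,0.106,-0.106,0,0,0,-0.232],
  [0.575,0.159,-0.159,-0.02,0,0,-0.348],
  [0.575,0.212,-0.212,-0.06,0,0,-0.463],
  [0.575,0.212,-0.212,-0.1,0,0,-0.463],
])

```text
time: 1.35
position: [0.5466, 0.2367, 0.1729]
tool_rot: [1.472, 2.768, -0.001]
ft_force: [-0.5, -2.6, -0.6]
grip_width: 0.576
grip_force: 0.0
```

```bash
python3 - <<'E'
from h import *
s=ctrl.get_state();print(np.round(s['position'],4))
a=snap('scene','s1')['frame'];b=snap('top','t1')['frame']
a=cv2.resize(a[170:270,350:450],(400,400),interpolation=2);b=cv2.resize(b[195:275,190:270],(400,400),interpolation=2)
cv2.imwrite('pics/d.png',np.hstack([a,b])[:,:,::-1])
E
```

```text
[0.5466 0.2367 0.1729]
```

View pics/d.png

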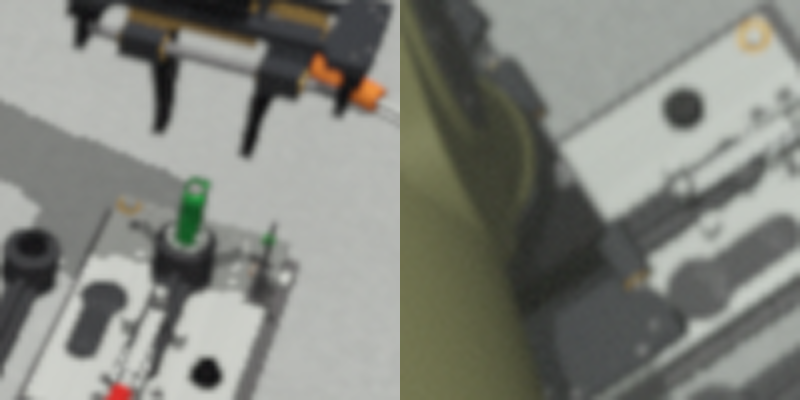

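Request:
jog_arm([
  [0.575,0,0,-0.02,0,0,0],
  [0.575,0,0,-0.04,0,0,0],
  [0.575,0,0,-0.06,0,0,0],
  [0.575,0,0,-0.07,0,0,0],
  [0.575,0,0,-0.07,0,0,0],
])

```text
time: 1.87
position: [0.5391, 0.2459, 0.1362]
tool_rot: [-1.453, -2.784, 0.003]
ft_force: [-0.2, -0.5, -0.2]
grip_width: 0.573
grip_force: 0.0
```

```bash
python3 - <<'E'
from h import *
from scipy.spatial.transform import Rotation as R
s=ctrl.get_state();M=R.from_rotvec(s['tool_rot']).as_matrix();print(s['time'],np.round(s['position'],4),'y ang',np.degrees(np.arctan2(M[1,1],M[0,1])),M[:,2].round(3),np.round(s['ft_force'],1),np.round(s['torque'],2))
a=snap('scene','s2')
p=lambda P:((proj(a,P)-[360,185]+.5)*10-.5).round(0)
print('tcp',p(s['position']),'tips',[p(np.array(s['position'])+k*.025*M[:,1]) for k in(1,-1)],'top',p([.541,.244,.118]))
b=cv2.resize(a['frame'][185:245,360:440],(800,600),interpolation=2)
cv2.imwrite('pics/e.png',b[:,:,::-1])
E
```

```text
1.8667 [0.5391 0.2459 0.1362] y ang 34.86339517068346 [-0.002 -0.001 -1.   ] [-0.2 -0.5 -0.2] [-0.07 -0.01 -0.06]
tcp [400. 271.] tips [array([489., 295.]), array([311., 247.])] top [389. 327.]
```

View pics/e.png

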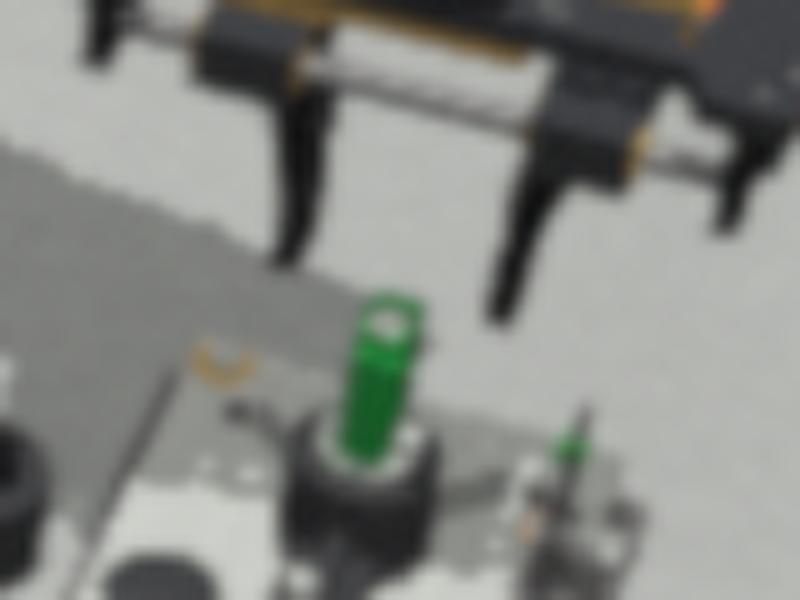

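Request:
jog_arm([
  [0.575,0.003,-0.003,-0.025,0,0,0],
  [0.575,0.003,-0.003,-0.05,0,0,0],
  [0.575,0.003,-0.003,-0.075,0,0,0],
  [0.575,0.003,-0.003,-0.104,0,0,0],
  [0.575,0.003,-0.003,-0.104,0,0,0],
])

```text
time: 2.33
position: [0.5394, 0.2427, 0.0814]
tool_rot: [-1.455, -2.781, 0.009]
ft_force: [-1.3, -0.7, -0.1]
grip_width: 0.575
grip_force: 0.0
```

Request:
jog_arm([
  [0.3,0,0,0,0,0,0],
  [0.25,0,0,0,0,0,0],
  [0.2,0,0,0,0,0,0],
  [0.15,0,0,0,0,0,0],
  [0.1,0,0,0,0,0,0],
], grip_force=10)

```text
time: 2.75
position: [0.5424, 0.2441, 0.0863]
tool_rot: [1.456, 2.783, 0.002]
ft_force: [0.4, 0.0, 0.3]
grip_width: 0.281
grip_force: 0.0
```

Request:
jog_arm([
  [0.0,0,0,0,0,0,0],
  [0.0,0,0,0,0,0,0],
  [0.0,0,0,0,0,0,0],
  [0.0,0,0,0,0,0,0],
  [0.0,0,0,0,0,0,0],
], grip_force=20)

```text
time: 3.17
position: [0.5413, 0.2435, 0.0861]
tool_rot: [-1.455, -2.783, 0.002]
ft_force: [-4.0, -3.0, 5.1]
grip_width: 0.187
grip_force: 19.8
```

Request:
jog_arm([
  [0.0,0,0,0,0,0,0],
  [0.0,0,0,0,0,0,0],
  [0.0,0,0,0.001,0,0,0],
  [0.0,0,0,0.002,0,0,0],
  [0.0,0,0,0.002,0,0,0],
], grip_force=60)

```text
time: 3.58
position: [0.5413, 0.2436, 0.0861]
tool_rot: [-1.456, -2.783, 0.002]
ft_force: [-2.8, -1.8, 0.9]
grip_width: 0.182
grip_force: 59.2
```

Request:
jog_arm([
  [0.0,0,0,0.002,0,0,0.0],
  [0.0,0,0,0.004,0,0,0.15],
  [0.0,0,0,0.005,0,0,0.3],
  [0.0,0,0,0.005,0,0,0.5],
  [0.0,0,0,0.005,0,0,0.67],
])

```text
time: 4.0
position: [0.5419, 0.2441, 0.0872]
tool_rot: [-0.942, -2.997, -0.0]
ft_force: [1.1, 0.7, -9.4]
grip_width: 0.18
grip_force: 59.8
```

```bash
cat > st.py <<'E'
from h import *
from scipy.spatial.transform import Rotation as R
s=ctrl.get_state();M=R.from_rotvec(s['tool_rot']).as_matrix();print(s['time'],np.round(s['position'],4),'y ang',np.degrees(np.arctan2(M[1,1],M[0,1])).round(1),M[:,2].round(3),np.round(s['ft_force'],1),np.round(s['torque'],2),s['grip_width'],np.round(s['joint_positions'],2))
E
python3 st.py
```

```text
4.0 [0.5419 0.2441 0.0872] y ang 55.1 [-0.  0. -1.] [ 1.1  0.7 -9.4] [ 0.03 -0.31 -0.38] 0.17987256091810966 [-0.71  0.31  0.28  1.76 -0.1   1.08  0.57]
```

Request:
jog_arm([
  [0.0,0,0,0.003,0,0,-0.2],
  [0.0,0,0,0.003,0,0,-0.4],
  [0.0,0,0,0.004,0,0,-0.6],
  [0.0,0,0,0.004,0,0,-0.8],
  [0.0,0,0,0.005,0,0,-1.0],
])

```text
time: 4.42
position: [0.5406, 0.2432, 0.0892]
tool_rot: [-1.696, -2.643, 0.005]
ft_force: [-0.7, -1.6, -11.8]
grip_width: 0.176
grip_force: 59.6
```

Request:
jog_arm([
  [0.0,0,0,0.001,0,0,-0.2],
  [0.0,0,0,0.002,0,0,-0.34],
  [0.0,0,0,0.002,0,0,-0.2],
  [0.0,0,0,0.003,0,0,0.0],
  [0.0,0,0,0.003,0,0,0.2],
])

```text
time: 4.83
position: [0.5408, 0.2432, 0.0904]
tool_rot: [-1.544, -2.734, 0.004]
ft_force: [1.2, 1.0, -11.4]
grip_width: 0.177
grip_force: 59.8
```

```bash
python3 st.py
```

```text
4.8333 [0.5408 0.2432 0.0904] y ang 31.1 [-0.002 -0.002 -1.   ] [  1.2   1.  -11.4] [-0.04 -0.43 -0.36] 0.17739863175024523 [-0.76  0.31  0.34  1.76 -0.12  1.09  0.17]
```

Request:
jog_arm([
  [0.0,0,0,0.002,0,0,0.2],
  [0.0,0,0,0.003,0,0,0.4],
  [0.0,0,0,0.003,0,0,0.6],
  [0.0,0,0,0.004,0,0,0.8],
  [0.0,0,0,0.004,0,0,0.7],
])

```text
time: 5.25
position: [0.5418, 0.2439, 0.0927]
tool_rot: [1.018, 2.972, -0.001]
ft_force: [1.5, 0.9, -9.7]
grip_width: 0.181
grip_force: 59.6
```

Request:
jog_arm([
  [0.0,0,0,0.001,0,0,-0.2],
  [0.0,0,0,0.002,0,0,-0.4],
  [0.0,0,0,0.003,0,0,-0.6],
  [0.0,0,0,0.004,0,0,-0.8],
  [0.0,0,0,0.004,0,0,-1.0],
])

```text
time: 5.67
position: [0.5405, 0.2432, 0.0945]
tool_rot: [-1.765, -2.598, 0.006]
ft_force: [-2.6, -2.2, -7.4]
grip_width: 0.181
grip_force: 59.6
```

Request:
jog_arm([
  [0.0,0,0,0.001,0,0,-0.2],
  [0.0,0,0,0.002,0,0,-0.2],
  [0.0,0,0,0.003,0,0,0.0],
  [0.0,0,0,0.004,0,0,0.2],
  [0.0,0,0,0.004,0,0,0.4],
])

```text
time: 6.08
position: [0.5411, 0.2433, 0.0968]
tool_rot: [-1.467, -2.777, 0.004]
ft_force: [-0.7, -1.7, -9.5]
grip_width: 0.185
grip_force: 59.7
```

```bash
python3 st.py; python3 - <<'E'
from h import *
a=snap('scene','s3')
cv2.imwrite('pics/f.png',cv2.resize(a['frame'][185:245,360:440],(800,600),interpolation=2)[:,:,::-1])
E
```

```text
6.0833 [0.5411 0.2433 0.0968] y ang 34.3 [-0.002 -0.002 -1.   ] [-0.7 -1.7 -9.5] [-0.27 -0.03 -0.16] 0.18468677147826834 [-0.75  0.3   0.34  1.76 -0.11  1.1   0.22]
```

View pics/f.png

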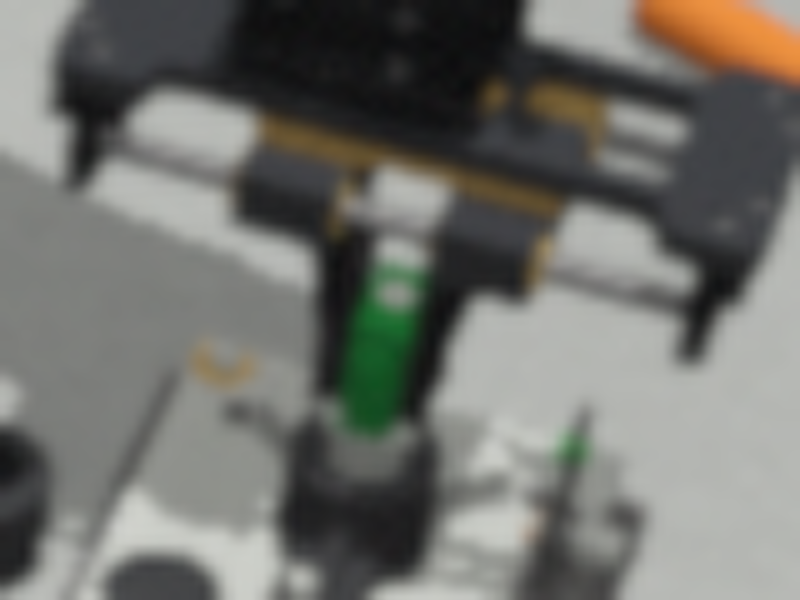

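The picture shows the gauge risen by about 10 mm with the tool: its top dot moved from (389,322) to (396,291). The nest has not moved, so I'll keep working it.

Request:
jog_arm([
  [0.0,0,0,0.001,0,0,0.2],
  [0.0,0,0,0.002,0,0,0.4],
  [0.0,0,0,0.003,0,0,0.6],
  [0.0,0,0,0.004,0,0,0.7],
  [0.0,0,0,0.004,0,0,0.6],
])

```text
time: 6.55
position: [0.5421, 0.2441, 0.1012]
tool_rot: [1.023, 2.97, 0.001]
ft_force: [-2.2, -1.8, -2.2]
grip_width: 0.18
grip_force: 59.6
```

Request:
jog_arm([
  [0.0,0,0,0.001,0,0,-0.2],
  [0.0,0,0,0.002,0,0,-0.4],
  [0.0,0,0,0.003,0,0,-0.6],
  [0.0,0,0,0.004,0,0,-0.8],
  [0.0,0,0,0.005,0,0,-1.0],
])

```text
time: 6.97
position: [0.5412, 0.2439, 0.1041]
tool_rot: [-1.765, -2.597, 0.001]
ft_force: [-4.3, -2.3, -2.0]
grip_width: 0.178
grip_force: 59.6
```

Request:
jog_arm([
  [0.0,0,0,0.001,0,0,-0.2],
  [0.0,0,0,0.002,0,0,-0.2],
  [0.0,0,0,0.003,0,0,0.0],
  [0.0,0,0,0.004,0,0,0.2],
  [0.0,0,0,0.005,0,0,0.4],
])

```text
time: 7.38
position: [0.5424, 0.2437, 0.1066]
tool_rot: [1.466, 2.778, 0.001]
ft_force: [-1.0, -1.0, -1.3]
grip_width: 0.182
grip_force: 59.6
```

```bash
python3 st.py
```

```text
7.3833 [0.5424 0.2437 0.1066] y ang 34.3 [ 0.001 -0.    -1.   ] [-1.  -1.  -1.3] [-0.5   0.48 -0.02] 0.1819622006888965 [-0.75  0.29  0.34  1.75 -0.11  1.12  0.22]
```

Request:
jog_arm([
  [0.0,0,0,0.01,0,0,0],
  [0.0,0,0,0.02,0,0,0],
  [0.0,0,0,0.03,0,0,0],
  [0.0,0,0,0.045,0,0,0],
  [0.0,0,0,0.06,0,0,0],
])

```text
time: 7.8
position: [0.5428, 0.2445, 0.1377]
tool_rot: [1.478, 2.771, 0.004]
ft_force: [0.3, -0.5, -1.6]
grip_width: 0.178
grip_force: 59.6
```

Request:
jog_arm([
  [0.0,0,0,0.03,0,0,0],
  [0.0,0,0,0.06,0,0,0],
  [0.0,0,0,0.1,0,0,0],
  [0.0,0,0,0.14,0,0,0],
  [0.0,0,0,0.16,0,0,0],
])

```text
time: 8.22
position: [0.5435, 0.2447, 0.22]
tool_rot: [1.477, 2.769, 0.008]
ft_force: [0.1, 0.5, -0.4]
grip_width: 0.176
grip_force: 59.6
```

```bash
python3 st.py; python3 - <<'E'
from h import *
a=snap('scene','s4')
cv2.imwrite('pics/g.png',cv2.resize(a['frame'][140:260,340:460],(600,600),interpolation=2)[:,:,::-1])
E
```

```text
8.2167 [0.5435 0.2447 0.22  ] y ang 33.9 [ 0.005  0.003 -1.   ] [ 0.1  0.5 -0.4] [-0.04 -0.03  0.02] 0.17560061121549542 [-0.77  0.21  0.35  1.61 -0.07  1.33  0.18]
```

View pics/g.png

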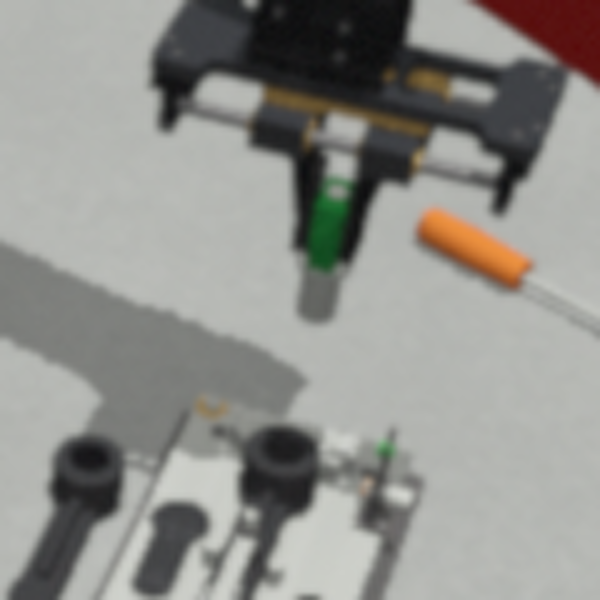

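The gauge is out: its foot is at (316,315), well above the open bore at (285,445). I'll carry it to the tray.

Request:
jog_arm([
  [0.0,0.006,-0.04,0,0,0,-0.02],
  [0.0,0.014,-0.1,0,0,0,-0.04],
  [0.0,0.022,-0.16,0,0,0,-0.06],
  [0.0,0.031,-0.22,0,0,0,-0.08],
  [0.0,0.04,-0.28,0,0,0,-0.1],
])

```text
time: 8.68
position: [0.5614, 0.1017, 0.2151]
tool_rot: [-1.551, -2.731, 0.002]
ft_force: [0.6, 0.4, -1.1]
grip_width: 0.177
grip_force: 59.6
```

Request:
jog_arm([
  [0.0,0.01,-0.06,0,0,0,-0.03],
  [0.0,0.02,-0.12,0,0,0,-0.06],
  [0.0,0.03,-0.18,0,0,0,-0.1],
  [0.0,0.036,-0.24,0,0,0,-0.13],
  [0.0,0.042,-0.3,0,0,0,-0.16],
])

```text
time: 9.1
position: [0.5823, -0.0483, 0.2151]
tool_rot: [-1.665, -2.663, 0.001]
ft_force: [0.9, -0.2, -0.8]
grip_width: 0.18
grip_force: 59.6
```

Request:
jog_arm([
  [0.0,0.01,-0.06,0,0,0,-0.03],
  [0.0,0.02,-0.12,0,0,0,-0.06],
  [0.0,0.03,-0.18,0,0,0,-0.1],
  [0.0,0.036,-0.24,0,0,0,-0.12],
  [0.0,0.041,-0.277,0,0,0,-0.12],
])

```text
time: 9.52
position: [0.602, -0.1896, 0.2151]
tool_rot: [1.753, 2.607, -0.004]
ft_force: [-0.1, -0.5, -0.5]
grip_width: 0.178
grip_force: 59.6
```

Request:
jog_arm([
  [0.0,0,0,0,0,0,0],
  [0.0,0,0,0,0,0,0],
  [0.0,0,0,-0.03,0,0,0],
  [0.0,0,0,-0.07,0,0,0],
  [0.0,0,0,-0.1,0,0,0],
])

```text
time: 9.93
position: [0.6032, -0.1823, 0.1644]
tool_rot: [-1.742, -2.612, -0.001]
ft_force: [0.2, 1.4, -1.7]
grip_width: 0.179
grip_force: 59.6
```

Request:
jog_arm([
  [0.0,0,0,-0.01,0,0,0],
  [0.0,0,0,-0.02,0,0,0],
  [0.0,0,0,-0.02,0,0,0],
  [0.0,0,0,-0.02,0,0,0],
  [0.0,0,0,-0.02,0,0,0],
])

```text
time: 10.35
position: [0.6041, -0.1845, 0.1572]
tool_rot: [1.745, 2.611, 0.001]
ft_force: [0.4, -0.3, -0.3]
grip_width: 0.179
grip_force: 59.6
```

```bash
python3 st.py; python3 - <<'E'
from h import *
a=snap('scene','s5')
s=ctrl.get_state();p=np.array(s['position'])
print('foot px',(proj(a,p+[0,0,-.047])-[210,240])*5, 'place px',(proj(a,[.604,-.184,.006])-[210,240])*5)
cv2.imwrite('pics/i.png',cv2.resize(a['frame'][240:360,210:330],(600,600),interpolation=2)[:,:,::-1])
E
```

```text
10.35 [ 0.6041 -0.1845  0.1572] y ang 22.5 [ 0.002 -0.    -1.   ] [ 0.4 -0.3 -0.3] [-0.04  0.02 -0.01] 0.178750783988513 [-0.24  0.36  0.62  1.61 -0.22  1.24  0.81]
foot px [310.25918077 302.94255889] place px [323.75199851 432.28089683]
```

View pics/i.png

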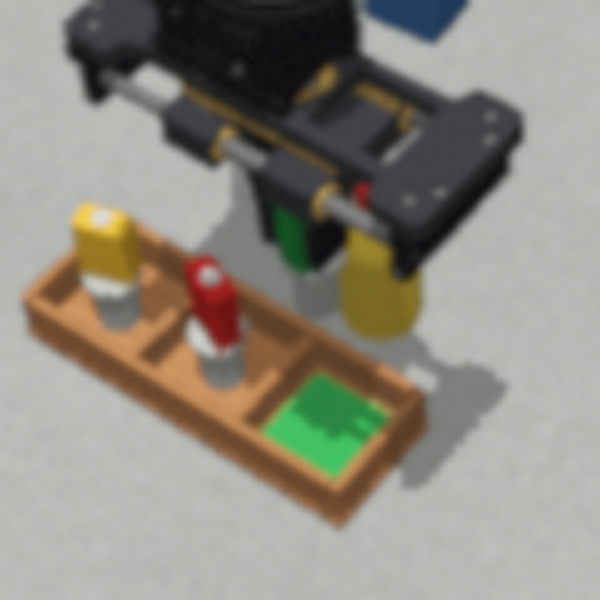

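Request:
jog_arm([
  [0.0,0,0,-0.04,0,0,0],
  [0.0,0,0,-0.08,0,0,0],
  [0.0,0,0,-0.12,0,0,0],
  [0.0,0,0,-0.15,0,0,0],
  [0.0,0,0,-0.16,0,0,0],
])

```text
time: 10.82
position: [0.6022, -0.184, 0.0741]
tool_rot: [-1.744, -2.61, 0.002]
ft_force: [-0.6, 0.2, -1.5]
grip_width: 0.179
grip_force: 59.6
```

Request:
jog_arm([
  [0.0,0,0,-0.008,0,0,0],
  [0.0,0,0,-0.016,0,0,0],
  [0.0,0,0,-0.024,0,0,0],
  [0.0,0,0,-0.032,0,0,0],
  [0.0,0,0,-0.036,0,0,0],
])

```text
time: 11.23
position: [0.6037, -0.1846, 0.0582]
tool_rot: [1.746, 2.611, 0.001]
ft_force: [0.0, -0.6, -1.0]
grip_width: 0.181
grip_force: 59.6
```

Request:
jog_arm([
  [0.0,0,0,-0.002,0,0,0],
  [0.0,0,0,-0.005,0,0,0],
  [0.0,0,0,-0.008,0,0,0],
  [0.0,0,0,-0.01,0,0,0],
  [0.0,0,0,-0.01,0,0,0],
])

```text
time: 11.65
position: [0.6035, -0.1847, 0.0532]
tool_rot: [1.746, 2.611, 0.0]
ft_force: [0.2, 0.2, -1.6]
grip_width: 0.18
grip_force: 59.6
```

```bash
python3 st.py
```

```text
11.65 [ 0.6035 -0.1847  0.0532] y ang 22.5 [ 0. -0. -1.] [ 0.2  0.2 -1.6] [-0.08  0.05  0.02] 0.179820629376175 [-0.21  0.46  0.59  1.7  -0.29  1.06  0.86]
```

No contact yet, so I'll lower it a little more.

Request:
jog_arm([
  [0.0,0,0,-0.001,0,0,0],
  [0.0,0,0,-0.002,0,0,0],
  [0.0,0,0,-0.003,0,0,0],
  [0.0,0,0,-0.003,0,0,0],
  [0.0,0,0,-0.003,0,0,0],
])

```text
time: 12.07
position: [0.6037, -0.1848, 0.0531]
tool_rot: [1.746, 2.611, 0.001]
ft_force: [-1.7, -1.1, 5.5]
grip_width: 0.181
grip_force: 59.6
```

```bash
python3 st.py
```

```text
12.0667 [ 0.6037 -0.1848  0.0531] y ang 22.5 [ 0.001  0.    -1.   ] [-1.7 -1.1  5.5] [0.13 0.8  0.02] 0.18140030624974474 [-0.21  0.46  0.59  1.7  -0.29  1.06  0.86]
```

Request:
jog_arm([
  [0.0,0,0,0.002,0,0,0],
  [0.18,0,0,0.002,0,0,0],
  [0.2,0,0,0.002,0,0,0],
  [0.25,0,0,0.002,0,0,0],
  [0.3,0,0,0.002,0,0,0],
], grip_force=5)

```text
time: 12.48
position: [0.6034, -0.1845, 0.0524]
tool_rot: [-1.746, -2.612, 0.0]
ft_force: [0.3, -0.3, -0.3]
grip_width: 0.254
grip_force: 0.0
```

Request:
jog_arm([
  [0.38,0,0,0,0,0,0],
  [0.38,0,0,0,0,0,0],
  [0.38,0,0,0,0,0,0],
  [0.38,0,0,0,0,0,0],
  [0.38,0,0,0.01,0,0,0],
])

```text
time: 12.9
position: [0.6027, -0.1843, 0.0568]
tool_rot: [-1.745, -2.61, 0.001]
ft_force: [-0.6, 0.0, -0.7]
grip_width: 0.376
grip_force: 0.0
```

Request:
jog_arm([
  [0.38,0,0,0.02,0,0,0],
  [0.38,0,0,0.05,0,0,0],
  [0.38,0,0,0.1,0,0,0],
  [0.38,0,0,0.16,0,0,0],
  [0.38,0,0,0.22,0,0,0],
])

```text
time: 13.32
position: [0.6031, -0.1847, 0.1695]
tool_rot: [1.746, 2.611, -0.0]
ft_force: [1.1, -0.2, 0.1]
grip_width: 0.379
grip_force: 0.0
```

Request:
jog_arm([
  [0.38,-0.02,0.04,0.06,0,0,0],
  [0.38,-0.06,0.08,0.1,0,0,0],
  [0.38,-0.1,0.12,0.12,0,0,0],
  [0.38,-0.12,0.16,0.12,0,0,0],
  [0.38,-0.12,0.16,0.12,0,0,0],
])

```text
time: 13.73
position: [0.5428, -0.1001, 0.2298]
tool_rot: [-1.74, -2.616, -0.008]
ft_force: [1.2, 0.9, -0.1]
grip_width: 0.38
grip_force: 0.0
```

Request:
jog_arm([
  [0.38,0,0,0,0,0,0],
  [0.38,0,0,0,0,0,0],
  [0.38,0,0,0,0,0,0],
  [0.38,0,0,0,0,0,0],
  [0.38,0,0,0,0,0,0],
])

```text
time: 14.15
position: [0.5434, -0.1056, 0.2272]
tool_rot: [-1.748, -2.61, 0.002]
ft_force: [0.4, -0.4, -0.0]
grip_width: 0.381
grip_force: 0.0
```

```bash
python3 - <<'E'
from h import *
a=snap('scene','s6')
cv2.imwrite('pics/j.png',cv2.resize(a['frame'][190:350,210:440],None,fx=3.4,fy=3.4,interpolation=2)[:,:,::-1])
E
```

```text
(no output)
```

View pics/j.png

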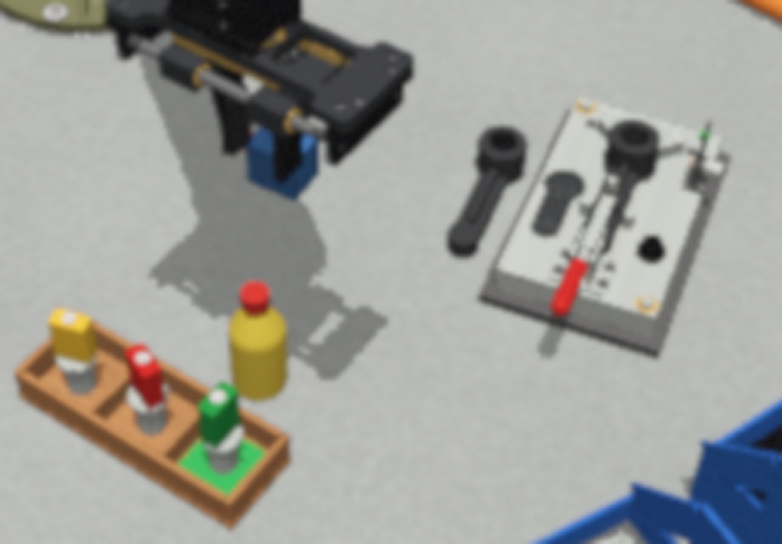

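The green gauge stands upright in its place, with its foot at (222,462) near the centre of the green floor. The bottle, the other gauges, the nest and the loose parts have not moved.

```bash
python3 -c "
from bench import ctrl
print(ctrl.close_job())"
```

```text
the job is handed in; nothing more can be done
None
```

The green gauge was twisted loose and now stands upright on the green floor of its tray place, released. The last picture shows the nest plate down and nothing else visibly moved. The job is handed in after about 14 s of robot time, but no verdict came back.

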